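# Load the boring machine and hold its carriage on the mark

### The job

The boring machine is switched off: lay the ferruled file handle on its side in the carriage's two V-blocks, ferrule towards the drill bit and butt end up against the back stop, setting it down rather than letting it drop. Then take the carriage by its upright black grip, draw it along against its return spring until its pointer stands opposite the brass index clip on the scale, and keep holding it there so that I can set the depth stop: finish while still gripping it. Keep the work and the gripper clear of the bit and leave the other things on the bench alone.

Things in the scene. Friction and masses are not known exactly. Their poses are not given: they have to be found in the camera images.
- handle: The ferruled file handle: turned pale wood, upright on the bench at the start, the tallest of three turned pieces and the only one with a ferrule. Cylinder 38 mm in diameter, 96 mm long, then an 8 mm shoulder, then a brass ferrule 23 mm in diameter, 18 mm long; 122 mm in all, 80 to 160 g. Origin: centre of the butt end; its z axis runs along its length to the ferrule.
- handle_mid (a point): Point on the file handle's axis, 52 mm from the butt end.
- borer: The horizontal boring machine, fixed to the bench: green base plate 150 mm wide, from y = -140 to +430 mm, two guide rods, motor and bit at one end. Origin: on the bench under the middle of the carriage when it is home. Its y axis is the way the carriage slides when pulled (towards the bit), x points away from the robot's side, z up. The spindle axis is at x = 0, 104 mm above the bench.
- motor (a point): Middle of the green motor (88 mm in diameter, 150 mm long, lying level along the machine's y axis, 104 mm above the bench). The switch box on it reaches 172 mm above the bench. Motor, pedestal and chuck take up y > 214 mm of the machine.
- carriage (a joint): Travel of the carriage along the machine's y axis in m: 0 = home, where its return spring keeps it; limit 0.105. The spring pulls back with 6 N at home, growing by 1 N per 10 mm, with about 1 N of friction. The carriage goes home as soon as it is let go.
- cradle (a point): Point on the carriage, moving with it: on the axis that the file handle's cylinder has when it lies in the V-blocks (104 mm above the bench), midway between the two blocks; axes as the machine's. The aluminium deck (130 x 130 mm) lies 42 mm below. With the butt against the back stop, handle_mid coincides with this point and the ferrule's end lies at y = +70 mm.
- vblock (a point): Bottom of the V of the steel V-block nearer the bit. The two blocks (90 degree V running along y, open upward, 16 mm long, 60 mm wide over all) are centred 40 mm either side of cradle along y; the sides of the V reach up to 4 mm below cradle, 23 mm out either way. The space between the blocks is 64 mm long and free down to the deck.
- stop (a point): Middle of the face of the back stop, an upright plate 50 mm wide at the end of the carriage away from the bit; 52 mm from cradle along -y; its top edge is 24 mm above this point.
- grip: The carriage's upright black barrel grip, on the robot's side of the carriage, free on all sides: 20 to 26 mm in diameter, 65 mm tall, from 72 to 137 mm above the bench, 100 mm from the spindle axis, on a bracket whose top is 61 mm above the bench. Origin: that of the machine, moving with the carriage; use grip_mid for the grip itself.
- grip_mid (a point): Point on the grip's axis, 115 mm above the bench, where to hold it. Axes as the machine's.
- pointer (a point): Tip of the carriage's steel pointer, on the far side of the carriage beside the scale, 60 mm above the bench; moves with the carriage. Axes as the machine's.
- mark: The index clip: a small brass clip (14 mm along the rail) with a thumb screw, on the graduated aluminium rail at the machine's far side; its point faces the pointer. Origin: its line at the inner edge of the rail, where the pointer's tip stands when the carriage is on the mark; axes as the machine's. It lies 35 to 75 mm of carriage travel from home.
- stub: Bystander: a short dark mushroom-shaped graver handle, 43 mm in diameter, 85 mm tall, standing. Origin: centre of its foot.
- dowel: Bystander: a plain wooden dowel, 38 mm in diameter, 105 mm tall, standing. Origin: centre of its foot.
- bit: The drill bit (8 mm in diameter) in its chuck (36 mm in diameter), level on the spindle axis. Origin and axes: the machine's; the bit's tip lies at y = +180 mm, 104 mm above the bench, and the chuck begins at y = +222 mm.
- glue: Bystander: white glue bottle with a blue cap, 52 mm in diameter, 150 mm tall, upright. Origin: centre of its foot.
- wax: Bystander: flat tin with a pale lid, 72 mm in diameter, 28 mm tall. Origin: centre of its foot.
- hammer: Bystander: hammer, 260 mm long, lying on the bench, handle to its own -x. Origin: under it, near its middle.
- driver: Bystander: screwdriver, 200 mm long, lying on the bench. Origin: under it, near its middle.
- tumbler: Bystander: empty drinking glass, 68 mm in diameter, 100 mm tall, upright. Origin: centre of its foot.
- rasp: Bystander: rasp with wooden handle, 245 mm long, lying on the bench. Origin: under it, near its middle.
Things that resemble listed ones, but are neither listed nor needed, are in the scene too. Leave any purple look-alike of the handle alone.

How it is judged (in metres and radians):
On the way:
1. The file handle lies in the V-blocks, ferrule towards the bit, butt at the back stop, let go and at rest (distance between handle_mid and cradle below 0.012 m and x of handle_mid in the frame of cradle between -0.006 and 0.006 m and z of handle_mid in the frame of cradle between -0.006 and 0.006 m and angle between the z axis of handle and the y axis of cradle, either way round below 0.1 rad and y of handle in the frame of cradle below -0.03 m and contact force between the fingers and handle below 0.05 N and linear speed of handle below 0.02 m/s), for 0.3 s.
At the end, for the whole second after the job is handed in: The pointer stands within 4 mm of the index clip's line with the fingers still holding the grip (at least 2 N), and the file handle lies untouched in both V-blocks, axis within 6 mm and 0.1 rad of the cradle's, ferrule towards the bit and butt within about 10 mm of the back stop (y of pointer in the frame of mark between -0.004 and 0.004 m and contact force between the fingers and grip above 2 N and distance between handle_mid and cradle below 0.012 m and x of handle_mid in the frame of cradle between -0.006 and 0.006 m and z of handle_mid in the frame of cradle between -0.006 and 0.006 m and angle between the z axis of handle and the y axis of cradle, either way round below 0.1 rad and y of handle in the frame of cradle below -0.03 m and contact force between each of the arm, the fingers and handle below 0.05 N); the arm keeps its last pose, push and grip.
It fails at once if The file handle is dropped or let fall over (faster than 0.8 m/s while not held) (linear speed of handle above 0.8 m/s and contact force between the fingers and handle below 0.05 N).
It fails at once if The work or the gripper is run into the bit or chuck (contact force between bit and handle above 1 N or contact force between bit and the fingers above 3 N or contact force between bit and the arm above 3 N).
It fails at once if Other turned stock is moved more than 30 mm or knocked over (distance of any of stub, dowel from where it was at the start of the episode above 0.03 m or angle between any of stub, dowel's own z axis and vertical above 0.5 rad).
It fails at once if Another bystander is moved more than 30 mm or knocked over (distance of any of glue, wax, hammer, driver, tumbler, rasp from where it was at the start of the episode above 0.03 m or angle between any of glue, tumbler's own z axis and vertical above 0.5 rad).
It also fails if it takes over 51 s, if anything falls off the work surface, if the arm or the gripper's body presses on something with over 40 N, if the wrist force passes 120 N, or if a joint passes its speed limit or range.

### The arm

A 6-joint arm with a two-finger parallel gripper is mounted at the origin on the work surface. World frame = base frame: x ahead of the robot, y to its left, z up, the work surface at z = 0. Lengths are in m, angles in degrees, forces in N, time in s.
With the tool pointing down it reaches from about 0.35 to 0.875 m from the base axis. Payload 4.2 kg.
Tool frame: the origin (TCP) lies on the centre line of the jaws, within the pads' length; the fingertips stand 22 mm ahead of it and the grasp point (between the pads) lies 3 mm ahead of it (r.tcp_to_tips is the distance from the TCP to the fingertips, in m); z points along the fingers, y is the line along which they close (so a half turn about z gives the same grasp; the last joint's range is limited). The gripper opens to 87 mm and grips with 3 to 60 N. Pads are 19 mm wide; open, the fingers measure 117 mm over their backs; the gripper's body (75 mm by 190 mm) begins 51 mm behind the grasp point.
Start: joints at [-49.928, 22.042, 0.453, 0, -68.411, -14.817], TCP at [0.267, -0.565, 0.245] pointing down, gripper open.
Joint ranges: [-179.83, 179.83], [-69.29, 118.12], [-61.27, 80.66], [-181.25, 117.63], [-171.15, -9.14], [-177.46, 177.46]. Speed limits (degrees/s): [159.86, 159.86, 180, 180, 180, 180].

### API

Orientations are given as a 3x3 rotation matrix whose columns are the frame's x, y, z axes.
In Python, from station import r gives the robot as it stands.
- The arm moves only by the tool apply_moves, never from a script. Its argument "plan" is a list of rows, each an object with "grip": the opening, from 0 (shut) to 1 (fully open); "offset": the shift along the tool's x, y, z in cm, a list of three; "spin": the turn about the tool's z in rad. A call has 1 to 5 rows; each row is the pose to reach, as a shift and turn from the pose commanded when the call began, along the tool's axes at that moment; what a row does not reach only later rows make up. A row lasts 1/10 s, in which the tool goes at most 50 mm and 8.59 degrees, less where a joint would pass 70% of its speed; a pose out of reach is approached as far as the arm can. A call with a gripper value outside its range is refused whole. The fingers move at their own pace and stop on an object; the grip force is fixed at half the most. Time passes only in rows, so rows that repeat a pose let the fingers close. It gives the time, the measured TCP pose, the force, the opening and the grip force at its end, in the units of the state.
- r.sense(): the state, without advancing time (a new reading comes with each control period).
- r.capture(name): name is "scene" or "top" or "wrist"; returns a dict with "img" (480x640x3 uint8, blue, green, red), "depth" (480x640 float32, m along the optical axis (not along the pixel's ray), 0 where there is no reading), "mtx" (3x3 intrinsics, pixels), "dist_coeffs" ([k1, k2, p1, p2, k3] as OpenCV has them; the pictures are not rectified), "R" (3x3) and "t" (3): a world point X has camera coordinates R X + t. Camera axes: x right, y down, z forward; pixel columns grow to the right and rows downward; lengths in m; the calibration is good to about 2 mm. A picture is of the moment at which its call begins.
- r.finish_job(): hands the job in; it is judged then, once.
The state is a dict: "time_s": time; "joints": joint angles; "joint_velocities": joint speeds; "effort": joint torques, N m; "tcp_pos": TCP position; "ee_rot": TCP orientation; "wrist_force": force on the tool from outside, world axes, zero at the start; "moment": the same for the moment, N m; "gripper_width": opening from 0.0 (shut) to 1.0 (fully open); "gripper_force": force on a finger pad.
Only numpy, scipy, OpenCV 4.12 (cv2) and the standard library are available. Lean on these libraries where they do the work, as an engineer would, in place of code of your own. Each camera call takes 0.05 s, during which the arm holds its last target. There are 200 camera calls.

## Working session

There is one attempt and no reset: what is moved stays moved. The work goes in short steps, Python scripts to look and compute and a tool call to move; the robot and the scene stay as the last step left them, time stands still between calls to the robot, and variables do not carry over. Pictures are saved under pics/ and viewed, at most 10 in all, crops included, and the job is handed in when it is done.

Besides the shell and the picture viewer there is one more tool, called after "Request:" in YAML: its name, and indented under it one key for each argument. apply_moves: Moves the arm, as the interface text tells. Its arguments: {"type":"object","properties":{"plan":{"type":"array"}},"required":["plan"]}

```bash
mkdir -p pics; ls; python3 - <<'E'
from station import r
import cv2,numpy as np
for n in ["scene","top"]:
    c=r.capture(n); cv2.imwrite(f"pics/{n}0.png",c["img"]); np.savez(f"{n}0.npz",**c)
    print(n,c["mtx"],c["dist_coeffs"],c["R"],c["t"])
s=r.sense();print(s["time_s"],s["tcp_pos"],s["ee_rot"],s["gripper_width"])
E
```

```text
pics
scene [[565.20155253   0.         316.63390265]
 [  0.         565.20155253 240.75127148]
 [  0.           0.           1.        ]] [-0.07975211  0.          0.          0.          0.        ] [[ 0.83558466  0.54932489  0.00635949]
 [ 0.29716436 -0.44222334 -0.84624575]
 [-0.46205154  0.70899978 -0.53275482]] [-0.43036724 -0.09778039  1.8742102 ]
top [[441.00971014   0.         323.38619429]
 [  0.         441.00971014 235.71174468]
 [  0.           0.           1.        ]] [0.00328102 0.         0.         0.         0.        ] [[ 0.02655687 -0.99963916 -0.00403478]
 [-0.98948022 -0.02571236 -0.14236494]
 [ 0.14220983  0.0077731  -0.98980601]] [-0.05218016  0.53152584  1.23240546]
0.1 [ 0.26648833 -0.56479145  0.24357063] [[-9.04471660e-01 -4.26532769e-01 -9.01293960e-04]
 [-4.26533716e-01  9.04469974e-01  1.74817056e-03]
 [ 6.95412936e-05  1.96560299e-03 -9.99998066e-01]] 0.9981250653143933
```

View pics/scene0.png

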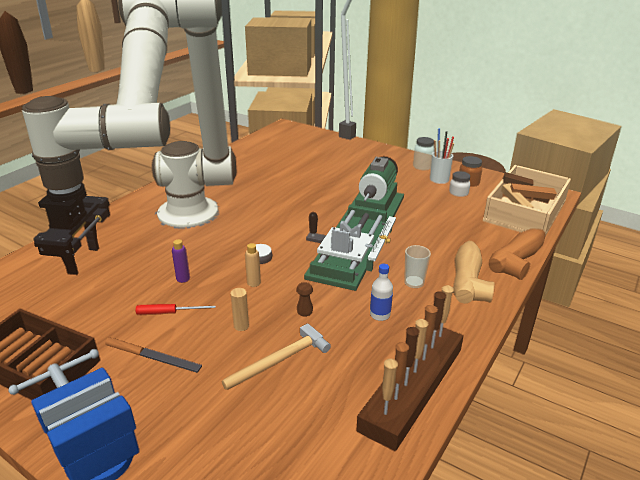

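View pics/top0.png

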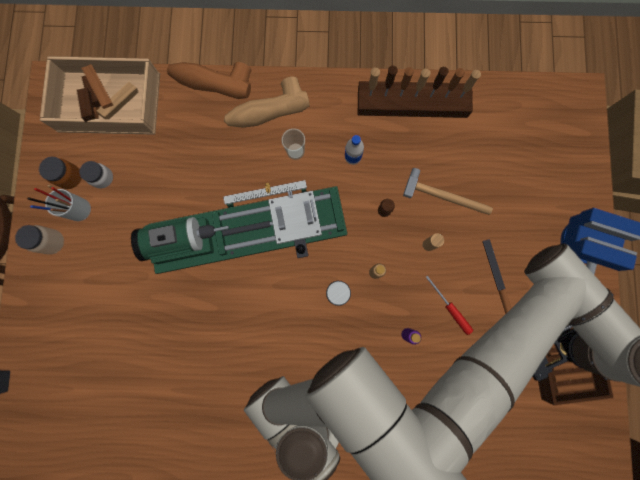

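The handle candidates in the scene view are:
- purple look-alike at (180,260)
- pale turned piece with brass ferrule at (252,265)
- plain dowel at (239,309)
- dark stub at (304,298)
- pale handles in the rack around (390,380)

By the description I choose (252,265), which is (378,270) in the top view. I'll check it in a close crop.

```bash
cat > h.py <<'E'
import numpy as np,cv2
def load(f): return dict(np.load(f))
def ray(c,px):
    p=cv2.undistortPoints(np.array(px,float).reshape(-1,1,2),c["mtx"],c["dist_coeffs"]).reshape(-1,2)
    d=np.c_[p,np.ones(len(p))]@c["R"]; return -c["R"].T@c["t"],d
def onz(c,px,z):
    o,d=ray(c,px); return o+d*((z-o[2])/d[:,2])[:,None]
def cloud(c):
    h,w=c["depth"].shape; u,v=np.meshgrid(np.arange(w),np.arange(h))
    o,d=ray(c,np.stack([u,v],-1).reshape(-1,2)); P=o+d*c["depth"].reshape(-1,1)
    P[c["depth"].ravel()==0]=np.nan
    return P.reshape(h,w,3)
def proj(c,X):
    return cv2.projectPoints(np.array(X,float).reshape(-1,1,3),cv2.Rodrigues(c["R"])[0],c["t"],c["mtx"],c["dist_coeffs"])[0].reshape(-1,2)
def tri(c1,p1,c2,p2):
    o1,d1=ray(c1,p1);o2,d2=ray(c2,p2);a,b=d1[0],d2[0]
    s=np.linalg.lstsq(np.c_[a,-b],o2-o1,rcond=None)[0]
    return (o1+a*s[0]+o2+b*s[1])/2,np.linalg.norm(o1+a*s[0]-o2-b*s[1])
E
python3 - <<'E'
from h import *
np.set_printoptions(precision=4,suppress=True)
s=load("scene0.npz");t=load("top0.npz")
a=cv2.resize(s["img"][225:345,160:320],(800,600),interpolation=2)
cv2.imwrite("pics/c1.png",a)
b=cv2.resize(t["img"][165:285,200:360],(800,600),interpolation=2)
cv2.imwrite("pics/c2.png",b)
P=cloud(t)
for n,p in dict(handle=(378,270),dowel=(436,241),purple=(412,336),wax=(338,293),stub=(386,208),tumbler=(293,140),glue=(355,147),drv1=(428,278),drv2=(471,332),rasp=(488,242),rasp2=(508,310),ham=(413,180),ham2=(490,210),free1=(230,320),free2=(540,140),bench=(430,400)).items(): print(n,P[p[1],p[0]])
g=P[180:280,120:350]; 
# blue cap, pedestal heights hist along machine
E
```

```text
handle [ 0.4325 -0.1865  0.1204]
dowel [ 0.5166 -0.3453  0.1044]
purple [ 0.2634 -0.2759  0.1236]
wax [ 0.3704 -0.0841  0.0274]
stub [ 0.6085 -0.2114  0.0861]
tumbler [0.8209 0.0605 0.0295]
glue [ 0.7736 -0.1202  0.114 ]
drv1 [ 0.4205 -0.344   0.013 ]
drv2 [ 0.2714 -0.4614  0.0237]
rasp [ 0.5313 -0.5227  0.0056]
rasp2 [ 0.3354 -0.5691  0.0195]
ham [ 0.708  -0.2989  0.0252]
ham2 [ 0.6231 -0.5236  0.0258]
free1 [0.2852 0.2251 0.001 ]
free2 [ 0.8503 -0.691   0.0007]
bench [nan nan nan]
```

View pics/c1.png

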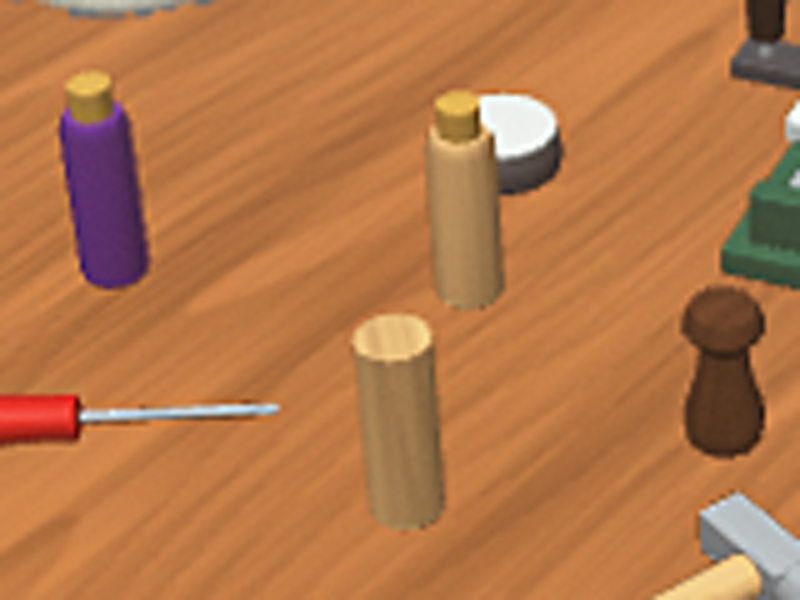

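View pics/c2.png

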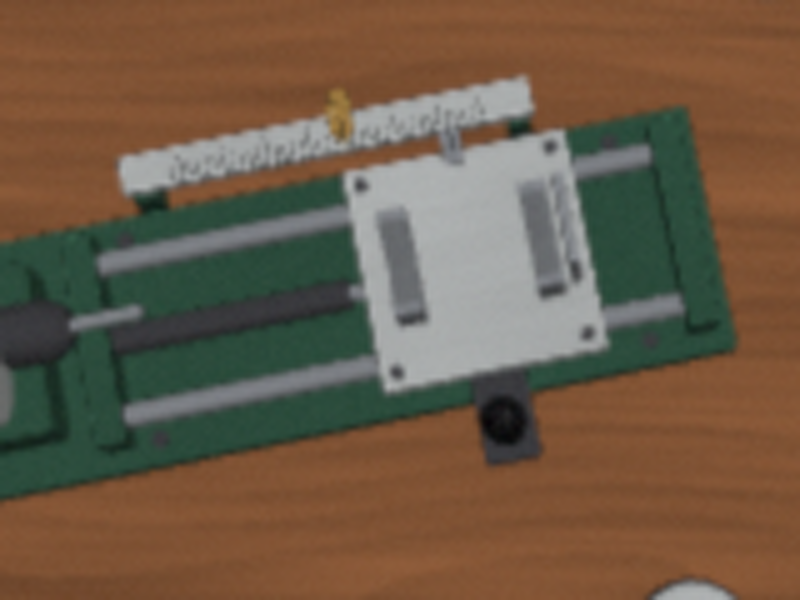

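The crop shows the pale piece with a brass ferrule at crop (460,200), so that is the handle. Crop 2 shows the deck corners at (345,172), (568,130), (607,345) and (385,390), the grip at (505,420), the pointer tip at (452,130) and the clip at (340,115).

```bash
python3 - <<'E'
from h import *
np.set_printoptions(precision=4,suppress=True)
s=load("scene0.npz");t=load("top0.npz")
f=lambda q:(np.array(q,float)+.5)/5-.5+[200,165]
C=onz(t,f([(345,172),(568,130),(607,345),(385,390)]),.062)
print("corners",C,np.linalg.norm(C-np.roll(C,-1,0),axis=1))
o=C.mean(0)
a=[np.arctan2(*(v[:2])) for v in (C[0]-C[1],C[3]-C[2])]; b=[np.arctan2(-v[1],v[0]) for v in (C[0]-C[3],C[1]-C[2])]
print("origin",o,"yaw from y-axis cw deg",np.degrees(a),np.degrees(b))
th=np.mean(a+b)
# machine y = (sin th, cos th), x=(cos th,-sin th)
Y=np.array([np.sin(th),np.cos(th)]);X=np.array([Y[1],-Y[0]])
P=cloud(t)
def loc(p): d=p[:2]-o[:2]; return np.array([d@X,d@Y,p[2]])
print("grip",loc(onz(t,f([(505,418)]),.137)[0]))
print("pointer",loc(onz(t,f([(452,128)]),.06)[0]), loc(onz(t,f([(448,128)]),.06)[0]))
hsv=cv2.cvtColor(t["img"],cv2.COLOR_BGR2HSV)
for n,lo,hi,box in [("clip",(18,120,90),(35,255,255),(178,198,255,280)),("ferr",(18,120,90),(35,255,255),(262,280,365,392))]:
    m=cv2.inRange(hsv,lo,hi);k=np.zeros_like(m);k[box[0]:box[1],box[2]:box[3]]=m[box[0]:box[1],box[2]:box[3]]
    v,u=np.nonzero(k);print(n,len(u),u.mean(),v.mean(),u.min(),u.max(),v.min(),v.max())
    if n=="clip":
        print(loc(onz(t,[(u.mean(),v.mean())],.065)[0])); 
        for vv in np.unique(v): print(vv,u[v==vv].min(),u[v==vv].max())
    else:
        Q=P[v,u];Q=Q[Q[:,2]>.117];print("handle",Q.mean(0),len(Q), onz(t,[(u.mean(),v.mean())],.12))
print("bit tip",loc(onz(t,f([(142,311)]),.104)[0]))
np.savez("m.npz",o=o,X=X,Y=Y)
print(X,Y)
# handle from scene: ferrule top
hs=cv2.cvtColor(s["img"],cv2.COLOR_BGR2HSV);m=cv2.inRange(hs,(18,120,90),(35,255,255))[235:255,240:265]
Ps=cloud(s)[235:255,240:265];Q=Ps[(m>0)&(Ps[...,2]>.1185)];print("handle scene",Q.mean(0),len(Q))
cv2.imwrite("pics/c3.png",cv2.resize(s["img"][190:300,290:410],(654,600),interpolation=2))
E
```

```text
corners [[ 0.6313  0.1211  0.062 ]
 [ 0.6591 -0.0057  0.062 ]
 [ 0.5351 -0.0315  0.062 ]
 [ 0.5062  0.093   0.062 ]] [0.1299 0.1267 0.1278 0.1282]
origin [0.5829 0.0442 0.062 ] yaw from y-axis cw deg [-12.4044 -13.0716] [-12.6749 -11.7357]
grip [-0.1022 -0.0019  0.137 ]
pointer [ 0.078 -0.     0.06 ] [0.0785 0.0022 0.06  ]
clip 33 267.45454545454544 187.0909090909091 266 269 183 191
[0.098  0.0616 0.065 ]
183 266 268
184 266 268
185 266 269
186 266 269
187 266 269
188 266 269
189 266 269
190 266 269
191 267 269
ferr 57 379.7719298245614 269.3157894736842 376 384 265 273
handle [ 0.4343 -0.191   0.1218] 56 [[ 0.4345 -0.1913  0.12  ]]
bit tip [-0.0022  0.1837  0.104 ]
[0.9764 0.216 ] [-0.216   0.9764]
handle scene [ 0.4347 -0.1905  0.1217] 43
```

View pics/c3.png

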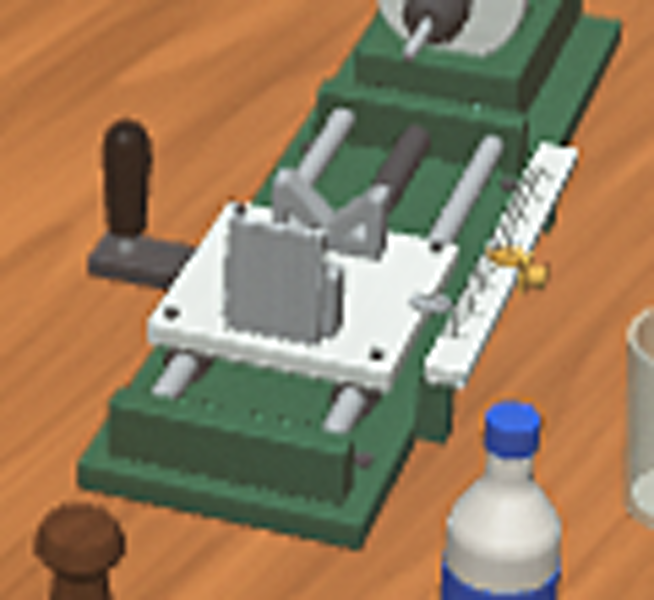

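The close crop at 654x600 shows the carriage at home. The back stop plate is at about (275,275), the front V-block at (330,215), the pointer at (430,300) and the clip at (515,260). The way to the handle is clear, so I'm starting the approach.

Request:
apply_moves:
  plan:
    - {"grip": 1, "offset": [-3.1, 2.66, 0], "spin": 0.09}
    - {"grip": 1, "offset": [-6.2, 5.32, 0], "spin": 0.18}
    - {"grip": 1, "offset": [-9.3, 7.98, 0], "spin": 0.27}
    - {"grip": 1, "offset": [-12.4, 10.64, 0], "spin": 0.36}
    - {"grip": 1, "offset": [-15.5, 13.3, 0], "spin": 0.44}

```text
time_s: 0.6
tcp_pos: [0.3503, -0.3772, 0.2442]
ee_rot: [[-1.0, 0.003, -0.001], [0.003, 1.0, 0.001], [0.001, 0.001, -1.0]]
wrist_force: [0.4, 0.5, 0.6]
gripper_width: 0.996
gripper_force: 0.0
```

Request:
apply_moves:
  plan:
    - {"grip": 1, "offset": [-1.7, 3.8, 0], "spin": 0}
    - {"grip": 1, "offset": [-3.4, 7.5, 0], "spin": 0}
    - {"grip": 1, "offset": [-5.1, 11.2, 0], "spin": 0}
    - {"grip": 1, "offset": [-6.8, 14.9, 0], "spin": 0}
    - {"grip": 1, "offset": [-8.4, 18.6, 0], "spin": 0}

```text
time_s: 1.1
tcp_pos: [0.4342, -0.1911, 0.2444]
ee_rot: [[-1.0, -0.001, -0.0], [-0.001, 1.0, 0.0], [0.0, 0.0, -1.0]]
wrist_force: [0.8, -0.0, 0.1]
gripper_width: 0.999
gripper_force: 0.0
```

```bash
python3 - <<'E'
from station import r
from h import *
np.set_printoptions(precision=4,suppress=True)
c=r.capture("wrist");s=r.sense();print(s["tcp_pos"],s["joints"])
cv2.imwrite("pics/w1.png",c["img"]);np.savez("w1.npz",**c)
hs=cv2.cvtColor(c["img"],cv2.COLOR_BGR2HSV);m=cv2.inRange(hs,(18,120,90),(35,255,255))
n,l,st,ce=cv2.connectedComponentsWithStats(m);P=cloud(c)
for i in range(1,n):
    if st[i,4]>150: print(st[i],ce[i],np.nanmedian(P[l==i],0))
q=P[...,2];k=(m>0)&(q>.118)&(q<.126);print(k.sum(),P[k].mean(0),(P[k].min(0)+P[k].max(0))/2)
E
```

```text
[ 0.4362 -0.1877  0.2444] [ -3.6681   7.2587 -19.8006  -0.0871 -62.8561 -86.0335]
[302 220  36  31 709] [321.385  236.0677] [ 0.4363 -0.1845  0.1224]
[480 311  32  59 915] [498.9497 340.5268] [ 0.4024 -0.1428  0.3108]
[119 312  32  58 878] [130.7654 340.7745] [ 0.4026 -0.2379  0.3104]
[ 288  382  340   23 6054] [466.2653 394.9599] [ 0.4105 -0.1525  0.321 ]
539 [ 0.4234 -0.1935  0.1226] [ 0.357  -0.2314  0.1212]
```

```bash
python3 - <<'E'
from station import r
from h import *
np.set_printoptions(precision=4,suppress=True)
c=r.capture("wrist");s=r.sense();print(s["time_s"],s["tcp_pos"],s["joint_velocities"])
hs=cv2.cvtColor(c["img"],cv2.COLOR_BGR2HSV);m=cv2.inRange(hs,(18,120,90),(35,255,255))
n,l,st,ce=cv2.connectedComponentsWithStats(m);P=cloud(c)
i=[i for i in range(1,n) if abs(ce[i][0]-320)<60 and 150<ce[i][1]<300 and st[i,4]>150][0]
Q=P[(l==i)&(P[...,2]>.118)];print(ce[i],len(Q),Q.mean(0),Q.min(0),Q.max(0))
for n2 in("top","scene"):
    d=r.capture(n2);print(n2,d["t"]-load(n2+"0.npz")["t"])
print(r.sense()["tcp_pos"])
E
```

```text
1.2 [ 0.4352 -0.1896  0.2444] [-3.8744  0.182  -0.2168  0.6189 -0.7455  3.0289]
[311.5655 230.6895] 633 [ 0.4335 -0.1894  0.1227] [ 0.4226 -0.2004  0.1181] [ 0.4456 -0.1784  0.1249]
top [0. 0. 0.]
scene [0. 0. 0.]
[ 0.434  -0.192   0.2443]
```

Request:
apply_moves:
  plan:
    - {"grip": 1, "offset": [0, 0.2, 4], "spin": 0}
    - {"grip": 1, "offset": [0, 0.2, 8], "spin": 0}
    - {"grip": 1, "offset": [0, 0.2, 10], "spin": 0}
    - {"grip": 1, "offset": [0, 0.2, 11.3], "spin": 0}
    - {"grip": 0.7, "offset": [0, 0.2, 11.3], "spin": 0}

```text
time_s: 1.8
tcp_pos: [0.4319, -0.1917, 0.1295]
ee_rot: [[-1.0, 0.002, -0.005], [0.002, 1.0, 0.001], [0.005, 0.001, -1.0]]
wrist_force: [-0.0, -0.5, -0.5]
gripper_width: 0.967
gripper_force: 0.0
```

Request:
apply_moves:
  plan:
    - {"grip": 0.3, "offset": [0, 0, 0], "spin": 0}
    - {"grip": 0.0, "offset": [0, 0, 0], "spin": 0}
    - {"grip": 0.0, "offset": [0, 0, 0], "spin": 0}
    - {"grip": 0.0, "offset": [0, 0, 0], "spin": 0}
    - {"grip": 0.0, "offset": [0, 0, 0], "spin": 0}

```text
time_s: 2.3
tcp_pos: [0.4342, -0.1908, 0.132]
ee_rot: [[-1.0, -0.001, 0.001], [-0.001, 1.0, -0.0], [-0.001, -0.0, -1.0]]
wrist_force: [-0.6, -0.0, -0.8]
gripper_width: 0.54
gripper_force: 0.0
```

Request:
apply_moves:
  plan:
    - {"grip": 0.0, "offset": [0, 0, 0], "spin": 0}
    - {"grip": 0.0, "offset": [0, 0, 0], "spin": 0}
    - {"grip": 0.0, "offset": [0, 0, 0], "spin": 0}
    - {"grip": 0.0, "offset": [0, 0, 0], "spin": 0}
    - {"grip": 0.0, "offset": [0, 0, 0], "spin": 0}

```text
time_s: 2.8
tcp_pos: [0.434, -0.1907, 0.1316]
ee_rot: [[-1.0, -0.001, 0.0], [-0.001, 1.0, 0.0], [-0.0, 0.0, -1.0]]
wrist_force: [-0.3, 0.8, 0.8]
gripper_width: 0.252
gripper_force: 30.0
```

Request:
apply_moves:
  plan:
    - {"grip": 0, "offset": [0, 0, -1.0], "spin": 0}
    - {"grip": 0, "offset": [1.5, 0, -1.0], "spin": 0}
    - {"grip": 0, "offset": [3, 0, -1.0], "spin": 0}
    - {"grip": 0, "offset": [4, 0, -0.8], "spin": 0}
    - {"grip": 0, "offset": [4, 0, -0.5], "spin": 0}

```text
time_s: 3.3
tcp_pos: [0.3928, -0.1908, 0.1368]
ee_rot: [[-1.0, -0.0, 0.0], [-0.0, 1.0, 0.0], [-0.0, 0.0, -1.0]]
wrist_force: [0.5, 0.1, -1.6]
gripper_width: 0.255
gripper_force: 30.0
```

Request:
apply_moves:
  plan:
    - {"grip": 0, "offset": [0, 0, 0.2], "spin": 0}
    - {"grip": 0, "offset": [0, 0, 0.4], "spin": 0}
    - {"grip": 0, "offset": [0, 0, 0.6], "spin": 0}
    - {"grip": 0, "offset": [0, 0, 0.8], "spin": 0}
    - {"grip": 0, "offset": [0, 0, 0.8], "spin": 0}

```text
time_s: 3.8
tcp_pos: [0.3973, -0.1915, 0.1315]
ee_rot: [[-1.0, -0.003, 0.006], [-0.003, 1.0, -0.002], [-0.006, -0.002, -1.0]]
wrist_force: [-2.1, 2.6, 16.5]
gripper_width: 0.254
gripper_force: 30.1
```

Request:
apply_moves:
  plan:
    - {"grip": 0, "offset": [-0.5, 0, 0], "spin": 0}
    - {"grip": 0, "offset": [-1.0, 0, -0.1], "spin": 0}
    - {"grip": 0, "offset": [-1.5, 0, -0.1], "spin": 0}
    - {"grip": 0, "offset": [-2.0, 0, -0.1], "spin": 0}
    - {"grip": 0, "offset": [-2.5, 0, -0.1], "spin": 0}

```text
time_s: 4.3
tcp_pos: [0.4211, -0.1913, 0.1313]
ee_rot: [[-1.0, -0.002, 0.003], [-0.002, 1.0, -0.002], [-0.003, -0.002, -1.0]]
wrist_force: [-1.0, 0.3, 5.9]
gripper_width: 0.253
gripper_force: 30.0
```

```bash
cat > look.py <<'E'
from station import r
from h import *
import sys
np.set_printoptions(precision=4,suppress=True)
def axis(show=None):
    c=r.capture("scene");hs=cv2.cvtColor(c["img"],cv2.COLOR_BGR2HSV)
    P=cloud(c);s=r.sense();print(s["time_s"],s["tcp_pos"],s["wrist_force"])
    m=cv2.inRange(hs,(12,60,110),(24,170,255))>0
    k=m&(P[...,2]>.006)&(P[...,2]<.14)&(abs(P[...,0]-s["tcp_pos"][0])<.16)&(abs(P[...,1]-s["tcp_pos"][1])<.16)&(np.hypot(P[...,0]-.517,P[...,1]+.345)<10)&(np.hypot(P[...,0]-.52,P[...,1]+.35)>.05)
    Q=P[k];d=Q-Q.mean(0);w,V=np.linalg.eigh(d.T@d);print(len(Q),Q.mean(0),"axis",V[:,2],Q.min(0),Q.max(0))
    if show: cv2.imwrite(f"pics/{show}.png",cv2.resize(c["img"][180:330,180:380],(800,600)))
if __name__=="__main__": axis(sys.argv[1] if len(sys.argv)>1 else None)
E
python3 look.py l1
```

```text
4.35 [ 0.4219 -0.1913  0.1312] [ 0.8126 -0.1154  7.7322]
476 [ 0.4056 -0.2066  0.0666] axis [-0.7981 -0.523   0.2992] [ 0.2621 -0.3399  0.0061] [ 0.5557 -0.033   0.1379]
```

View pics/l1.png

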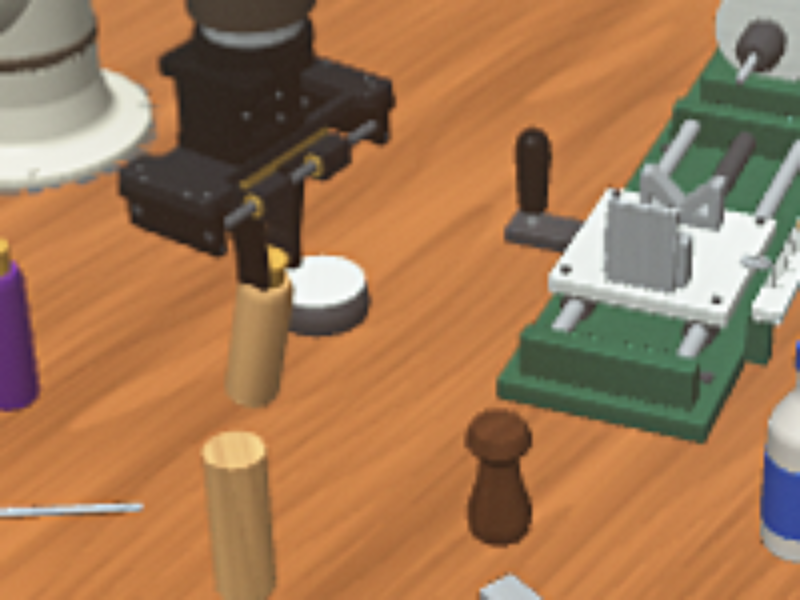

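The crop shows the handle leaning about 12 degrees in the fingers with its butt planted at (255,395), so the tipping works. I'll carry on along the arc.

Request:
apply_moves:
  plan:
    - {"grip": 0, "offset": [-0.8, 0, 0.05], "spin": 0}
    - {"grip": 0, "offset": [-1.6, 0, 0.15], "spin": 0}
    - {"grip": 0, "offset": [-2.5, 0, 0.4], "spin": 0}
    - {"grip": 0, "offset": [-3.5, 0, 0.7], "spin": 0}
    - {"grip": 0, "offset": [-4.4, 0, 1.1], "spin": 0}

```text
time_s: 4.85
tcp_pos: [0.4647, -0.1909, 0.1188]
ee_rot: [[-1.0, -0.001, 0.002], [-0.001, 1.0, -0.001], [-0.002, -0.001, -1.0]]
wrist_force: [0.6, -0.7, 4.8]
gripper_width: 0.252
gripper_force: 30.0
```

Request:
apply_moves:
  plan:
    - {"grip": 0, "offset": [-0.95, 0, 0.45], "spin": 0}
    - {"grip": 0, "offset": [-1.8, 0, 1.05], "spin": 0}
    - {"grip": 0, "offset": [-2.6, 0, 1.7], "spin": 0}
    - {"grip": 0, "offset": [-3.3, 0, 2.4], "spin": 0}
    - {"grip": 0, "offset": [-4.0, 0, 3.1], "spin": 0}

```text
time_s: 5.35
tcp_pos: [0.5038, -0.1907, 0.0869]
ee_rot: [[-1.0, -0.001, 0.0], [-0.001, 1.0, -0.0], [-0.0, -0.0, -1.0]]
wrist_force: [0.8, 0.6, 2.5]
gripper_width: 0.257
gripper_force: 30.0
```

Request:
apply_moves:
  plan:
    - {"grip": 0, "offset": [-0.6, 0, 0.8], "spin": 0}
    - {"grip": 0, "offset": [-1.15, 0, 1.7], "spin": 0}
    - {"grip": 0, "offset": [-1.6, 0, 2.6], "spin": 0}
    - {"grip": 0, "offset": [-2.0, 0, 3.5], "spin": 0}
    - {"grip": 0, "offset": [-2.3, 0, 4.5], "spin": 0}

```text
time_s: 5.85
tcp_pos: [0.5258, -0.1906, 0.0415]
ee_rot: [[-1.0, -0.001, -0.001], [-0.001, 1.0, 0.0], [0.001, 0.0, -1.0]]
wrist_force: [1.3, -0.1, 1.1]
gripper_width: 0.253
gripper_force: 30.0
```

Request:
apply_moves:
  plan:
    - {"grip": 0, "offset": [-0.1, 0, 0.4], "spin": 0}
    - {"grip": 0, "offset": [-0.2, 0, 0.8], "spin": 0}
    - {"grip": 0, "offset": [-0.2, 0, 0.9], "spin": 0}
    - {"grip": 0, "offset": [-0.2, 0, 0.9], "spin": 0}
    - {"grip": 0, "offset": [-0.2, 0, 0.9], "spin": 0}

```text
time_s: 6.35
tcp_pos: [0.5271, -0.1907, 0.0341]
ee_rot: [[-1.0, -0.001, -0.002], [-0.001, 1.0, 0.0], [0.002, 0.0, -1.0]]
wrist_force: [-0.5, 1.2, 4.2]
gripper_width: 0.253
gripper_force: 30.0
```

```bash
python3 look.py l2
```

```text
6.4 [ 0.527  -0.1907  0.0341] [-1.0041  0.8786  5.4325]
230 [ 0.5524 -0.2234  0.0458] axis [-0.8716  0.4895 -0.0277] [ 0.4097 -0.3501  0.006 ] [ 0.6869 -0.0328  0.1279]
```

View pics/l2.png

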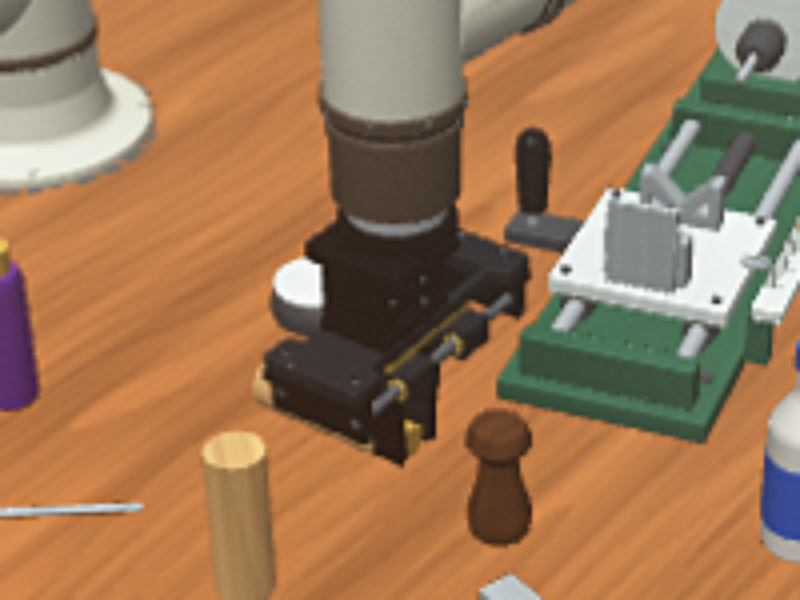

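The handle lies flat between the fingers, ferrule at (410,440) and butt at (262,385). Next I open, rise and look again before taking it at the middle.

Request:
apply_moves:
  plan:
    - {"grip": 0.3, "offset": [0, 0, -0.1], "spin": 0}
    - {"grip": 0.45, "offset": [0, 0, -0.1], "spin": 0}
    - {"grip": 0.7, "offset": [0, 0, -0.1], "spin": 0}
    - {"grip": 1, "offset": [0, 0, -0.1], "spin": 0}
    - {"grip": 1, "offset": [0, 0, -0.1], "spin": 0}

```text
time_s: 6.9
tcp_pos: [0.5278, -0.1906, 0.0343]
ee_rot: [[-1.0, -0.001, -0.0], [-0.001, 1.0, 0.0], [0.0, 0.0, -1.0]]
wrist_force: [0.9, -0.4, -0.5]
gripper_width: 0.578
gripper_force: 0.0
```

Request:
apply_moves:
  plan:
    - {"grip": 1, "offset": [0, 0, -3], "spin": 0}
    - {"grip": 1, "offset": [2, 0, -7], "spin": 0}
    - {"grip": 1, "offset": [4, 0, -11], "spin": 0}
    - {"grip": 1, "offset": [6, 0, -14], "spin": 0}
    - {"grip": 1, "offset": [6, 0, -14], "spin": 0}

```text
time_s: 7.4
tcp_pos: [0.4682, -0.1911, 0.1791]
ee_rot: [[-1.0, -0.001, 0.008], [-0.001, 1.0, -0.001], [-0.008, -0.001, -1.0]]
wrist_force: [0.3, -0.9, 0.3]
gripper_width: 0.975
gripper_force: 0.0
```

```bash
cat > wl.py <<'E'
from station import r
from h import *
np.set_printoptions(precision=4,suppress=True)
r.capture("wrist");r.capture("wrist");r.capture("wrist")
c=r.capture("wrist");s=r.sense();print(s["time_s"],s["tcp_pos"])
P=cloud(c);T=s["tcp_pos"]
k=(P[...,2]>.012)&(P[...,2]<.05)&(np.hypot(P[...,0]-T[0],P[...,1]-T[1])<.09)
n,l,st,ce=cv2.connectedComponentsWithStats(k.astype(np.uint8))
i=1+np.argmax(st[1:,4]);Q=P[l==i];k2=Q[:,2]>.03;A=Q[k2]
d=A[:,:2]-A[:,:2].mean(0);w,V=np.linalg.eigh(d.T@d);v=V[:,1]*np.sign(V[0,1]);n_=np.array([-v[1],v[0]])
q=Q[:,:2]-A[:,:2].mean(0)
print(len(Q),"ridge",A.mean(0),"top z",np.percentile(A[:,2],95),"yaw",np.degrees(np.arctan2(v[1],v[0])),"along",(q@v).min(),(q@v).max(),"ends",A[:,:2].mean(0)+v*(q@v).min(),A[:,:2].mean(0)+v*(q@v).max())
cv2.imwrite("pics/wl.png",c["img"])
E
python3 wl.py
```

```text
7.6 [ 0.4677 -0.1906  0.1734]
5284 ridge [ 0.461  -0.1869  0.0356] top z 0.03877935937893985 yaw -0.15341644859578368 along -0.0501909118229386 0.07231261848396846 ends [ 0.4108 -0.1868] [ 0.5333 -0.1871]
```

Request:
apply_moves:
  plan:
    - {"grip": 1, "offset": [0.5, 0.2, 4], "spin": 0}
    - {"grip": 1, "offset": [0.5, 0.2, 8], "spin": 0}
    - {"grip": 1, "offset": [0.5, 0.2, 11.5], "spin": 0}
    - {"grip": 1, "offset": [0.5, 0.2, 13.5], "spin": 0}
    - {"grip": 1, "offset": [0.5, 0.2, 14.7], "spin": 0}

```text
time_s: 8.1
tcp_pos: [0.4611, -0.1885, 0.0237]
ee_rot: [[-1.0, -0.001, -0.007], [-0.001, 1.0, 0.001], [0.007, 0.001, -1.0]]
wrist_force: [0.1, 0.3, 0.1]
gripper_width: 1.001
gripper_force: 0.0
```

Request:
apply_moves:
  plan:
    - {"grip": 0, "offset": [0, 0, 0], "spin": 0}
    - {"grip": 0, "offset": [0, 0, 0], "spin": 0}
    - {"grip": 0, "offset": [0, 0, 0], "spin": 0}
    - {"grip": 0, "offset": [0, 0, 0], "spin": 0}
    - {"grip": 0, "offset": [0, 0, 0], "spin": 0}

```text
time_s: 8.6
tcp_pos: [0.4632, -0.1887, 0.0281]
ee_rot: [[-1.0, -0.001, 0.001], [-0.001, 1.0, -0.0], [-0.001, -0.0, -1.0]]
wrist_force: [0.1, -1.0, -0.2]
gripper_width: 0.629
gripper_force: 0.0
```

Request:
apply_moves:
  plan:
    - {"grip": 0, "offset": [0, 0, 0], "spin": 0}
    - {"grip": 0, "offset": [0, 0, 0], "spin": 0}
    - {"grip": 0, "offset": [0, 0, 0], "spin": 0}

```text
time_s: 8.9
tcp_pos: [0.4631, -0.1887, 0.0279]
ee_rot: [[-1.0, -0.001, 0.0], [-0.001, 1.0, 0.0], [-0.0, 0.0, -1.0]]
wrist_force: [-0.6, -0.3, 1.4]
gripper_width: 0.425
gripper_force: 30.0
```

```bash
python3 - <<'E'
from h import *
np.set_printoptions(precision=4,suppress=True)
m=load("m.npz")
for n in("top0","scene0"):
    c=load(n+".npz");P=cloud(c).reshape(-1,3);d=P[:,:2]-m["o"][:2];L=np.c_[d@m["X"],d@m["Y"],P[:,2]]
    B=lambda a,b,y0,y1,x0=-.07,x1=.07:L[(L[:,2]>a)&(L[:,2]<b)&(L[:,1]>y0)&(L[:,1]<y1)&(L[:,0]>x0)&(L[:,0]<x1)]
    for nm,q in dict(stop=B(.112,.135,-.08,-.03),blkF=B(.09,.104,.02,.06),blkR=B(.08,.104,-.046,-.025),deck=B(.055,.068,-.1,.1,-.09,.09),grip=B(.13,.142,-.03,.03,-.13,-.07),motor=B(.08,.16,.2,.4),bit=B(.095,.113,.17,.21,-.03,.03)).items():
        if len(q): print(n,nm,len(q),np.percentile(q,2,axis=0),np.percentile(q,98,axis=0),q.mean(0))
E
```

```text
top0 stop 40 [-0.024  -0.0565  0.1227] [ 0.0244 -0.0512  0.1329] [ 0.0003 -0.0539  0.1279]
top0 blkF 68 [-0.0302  0.0334  0.0905] [0.0296 0.0485 0.1009] [0.0002 0.0409 0.0959]
top0 blkR 105 [-0.0289 -0.0456  0.081 ] [ 0.0296 -0.0315  0.102 ] [ 0.0009 -0.0385  0.0925]
top0 deck 2023 [-0.0726 -0.0614  0.0564] [0.0874 0.074  0.0668] [0.0054 0.0047 0.0616]
top0 grip 46 [-0.1074 -0.0107  0.1301] [-0.0903  0.0085  0.1395] [-0.0995 -0.0006  0.1345]
top0 motor 1723 [-0.0514  0.2238  0.0962] [0.0416 0.3974 0.1521] [-0.0112  0.3124  0.13  ]
top0 bit 30 [-0.0058  0.1832  0.1035] [0.0019 0.2088 0.1121] [-0.0022  0.1964  0.107 ]
scene0 stop 111 [-0.0222 -0.0585  0.1124] [ 0.025  -0.0471  0.1297] [ 0.0013 -0.0532  0.1216]
scene0 blkF 65 [-0.0309  0.0291  0.0902] [0.0298 0.0537 0.1023] [-0.0001  0.0409  0.0957]
scene0 blkR 34 [-0.0286 -0.0457  0.0807] [ 0.0309 -0.0297  0.1004] [ 0.0233 -0.039   0.0931]
scene0 deck 933 [-0.081  -0.0636  0.0558] [0.0884 0.0729 0.0671] [ 0.0154 -0.0074  0.0619]
scene0 grip 26 [-0.1094 -0.0091  0.1303] [-0.0914  0.0065  0.1385] [-0.1002 -0.0022  0.1335]
scene0 motor 941 [-0.0446  0.2242  0.0863] [0.0437 0.3915 0.1561] [0.0069 0.2926 0.1242]
scene0 bit 14 [-0.0053  0.1835  0.1034] [0.0025 0.208  0.1109] [-0.0013  0.1965  0.1069]
```

Request:
apply_moves:
  plan:
    - {"grip": 0, "offset": [0, 0, -3], "spin": 0}
    - {"grip": 0, "offset": [0, 0, -7], "spin": 0}
    - {"grip": 0, "offset": [0, 0, -11], "spin": 0}
    - {"grip": 0, "offset": [0, 0, -16], "spin": 0}
    - {"grip": 0, "offset": [0, 0, -20], "spin": 0}

```text
time_s: 9.4
tcp_pos: [0.4628, -0.1888, 0.2301]
ee_rot: [[-1.0, -0.001, 0.002], [-0.001, 1.0, -0.0], [-0.002, -0.0, -1.0]]
wrist_force: [0.5, 0.2, -2.1]
gripper_width: 0.426
gripper_force: 30.0
```

Request:
apply_moves:
  plan:
    - {"grip": 0, "offset": [-2.2, 4.3, 0], "spin": -0.14}
    - {"grip": 0, "offset": [-4.4, 8.6, 0], "spin": -0.28}
    - {"grip": 0, "offset": [-6.6, 12.9, 0], "spin": -0.42}
    - {"grip": 0, "offset": [-8.8, 17.2, 0], "spin": -0.56}
    - {"grip": 0, "offset": [-11, 21.5, 0], "spin": -0.7}

```text
time_s: 9.9
tcp_pos: [0.5728, 0.0281, 0.2271]
ee_rot: [[-0.761, -0.649, -0.001], [-0.649, 0.761, 0.0], [0.001, 0.001, -1.0]]
wrist_force: [0.3, -0.8, -1.5]
gripper_width: 0.429
gripper_force: 30.0
```

Request:
apply_moves:
  plan:
    - {"grip": 0, "offset": [0, 0, 0], "spin": -0.14}
    - {"grip": 0, "offset": [0, 0, 0], "spin": -0.28}
    - {"grip": 0, "offset": [0, 0, 0], "spin": -0.42}
    - {"grip": 0, "offset": [0, 0, 0], "spin": -0.56}
    - {"grip": 0, "offset": [0, 0, 0], "spin": -0.7}

```text
time_s: 10.4
tcp_pos: [0.5722, 0.0264, 0.2267]
ee_rot: [[-0.164, -0.987, -0.002], [-0.987, 0.164, -0.0], [0.0, 0.002, -1.0]]
wrist_force: [-0.4, -0.7, -1.3]
gripper_width: 0.423
gripper_force: 30.0
```

Request:
apply_moves:
  plan:
    - {"grip": 0, "offset": [0, 0, 0], "spin": -0.14}
    - {"grip": 0, "offset": [0, 0, 0], "spin": -0.28}
    - {"grip": 0, "offset": [0, 0, 0], "spin": -0.4}
    - {"grip": 0, "offset": [0, 0, 0], "spin": -0.4}
    - {"grip": 0, "offset": [0, 0, 0], "spin": -0.4}

```text
time_s: 10.9
tcp_pos: [0.5724, 0.0263, 0.2271]
ee_rot: [[0.225, -0.974, -0.001], [-0.974, -0.225, -0.0], [-0.0, 0.001, -1.0]]
wrist_force: [-0.1, 1.0, -0.8]
gripper_width: 0.42
gripper_force: 30.0
```

```bash
cat > go.py <<'E'
import sys
from station import r
from h import *
np.set_printoptions(precision=4,suppress=True)
s=r.sense();R=np.array(s["ee_rot"]);T=np.array(s["tcp_pos"]);g=np.array([float(a) for a in sys.argv[1:4]])
print(s["time_s"],T,"F",s["wrist_force"],"yaw_y",np.degrees(np.arctan2(R[1,1],R[0,1])),"offset cm",R.T@(g-T)*100)
E
python3 go.py .5823 .0482 .23
```

```text
10.9 [0.5724 0.0263 0.2271] F [-0.1092  1.0145 -0.8253] yaw_y -166.9751405615653 offset cm [-1.9097 -1.4545 -0.2878]
```

Request:
apply_moves:
  plan:
    - {"grip": 0, "offset": [-1.1, -0.7, 0], "spin": 0}
    - {"grip": 0, "offset": [-2.2, -1.45, 1], "spin": 0}
    - {"grip": 0, "offset": [-2.2, -1.45, 3], "spin": 0}
    - {"grip": 0, "offset": [-2.2, -1.45, 5], "spin": 0}
    - {"grip": 0, "offset": [-2.2, -1.45, 6], "spin": 0}

```text
time_s: 11.4
tcp_pos: [0.5809, 0.0519, 0.1647]
ee_rot: [[0.228, -0.974, -0.004], [-0.974, -0.228, -0.001], [-0.0, 0.004, -1.0]]
wrist_force: [-0.3, -0.7, -0.5]
gripper_width: 0.423
gripper_force: 30.0
```

```bash
python3 - <<'E'
from station import r
from h import *
np.set_printoptions(precision=4,suppress=True)
r.capture("top")
c=r.capture("scene");s=r.sense();print(s["time_s"],s["tcp_pos"],s["wrist_force"])
cv2.imwrite("pics/p1.png",cv2.resize(c["img"][170:290,290:410],(600,600),interpolation=2))
E
```

```text
11.5 [0.581  0.0515 0.1653] [-0.5011 -0.132  -0.4302]
```

View pics/p1.png

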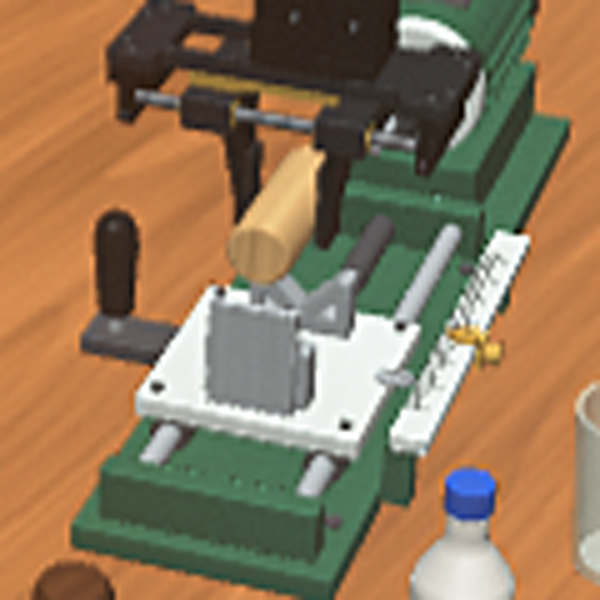

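The crop shows the handle level above the carriage, with its butt at (255,250) clear of the stop plate. I'll lower it slowly.

Request:
apply_moves:
  plan:
    - {"grip": 0, "offset": [0, 0, 1.2], "spin": 0}
    - {"grip": 0, "offset": [0, 0, 2.4], "spin": 0}
    - {"grip": 0, "offset": [0, 0, 3.4], "spin": 0}
    - {"grip": 0, "offset": [0, 0, 4.2], "spin": 0}
    - {"grip": 0, "offset": [0, 0, 4.6], "spin": 0}

```text
time_s: 12.0
tcp_pos: [0.5815, 0.0509, 0.1204]
ee_rot: [[0.228, -0.974, -0.001], [-0.974, -0.228, -0.0], [0.0, 0.002, -1.0]]
wrist_force: [0.1, -0.2, -1.6]
gripper_width: 0.423
gripper_force: 30.0
```

Request:
apply_moves:
  plan:
    - {"grip": 0, "offset": [0, 0, 0.2], "spin": 0}
    - {"grip": 0, "offset": [0, 0, 0.4], "spin": 0}
    - {"grip": 0, "offset": [0, 0, 0.5], "spin": 0}
    - {"grip": 0, "offset": [0, 0, 0.5], "spin": 0}

```text
time_s: 12.4
tcp_pos: [0.582, 0.0511, 0.1167]
ee_rot: [[0.228, -0.974, 0.0], [-0.974, -0.228, 0.0], [-0.0, -0.0, -1.0]]
wrist_force: [-0.0, -0.8, -0.4]
gripper_width: 0.422
gripper_force: 30.0
```

Request:
apply_moves:
  plan:
    - {"grip": 0, "offset": [0, 0, 0.15], "spin": 0}
    - {"grip": 0, "offset": [0.2, 0, 0.25], "spin": 0}
    - {"grip": 0, "offset": [0.4, 0, 0.25], "spin": 0}
    - {"grip": 0, "offset": [0.4, 0, 0.25], "spin": 0}

```text
time_s: 12.8
tcp_pos: [0.5827, 0.0474, 0.114]
ee_rot: [[0.228, -0.974, -0.0], [-0.974, -0.228, 0.001], [-0.001, 0.0, -1.0]]
wrist_force: [-1.1, 1.6, -1.3]
gripper_width: 0.422
gripper_force: 30.0
```

Request:
apply_moves:
  plan:
    - {"grip": 0, "offset": [0.1, 0, 0.1], "spin": 0}
    - {"grip": 0, "offset": [0.2, 0, 0.15], "spin": 0}
    - {"grip": 0, "offset": [0.2, 0, 0.15], "spin": 0}

```text
time_s: 13.1
tcp_pos: [0.5828, 0.0472, 0.1136]
ee_rot: [[0.228, -0.974, 0.0], [-0.974, -0.228, 0.003], [-0.003, -0.001, -1.0]]
wrist_force: [-5.9, 8.8, 5.0]
gripper_width: 0.425
gripper_force: 30.0
```

The butt is up against the stop and the handle is seated in the V, so I'll release.

Request:
apply_moves:
  plan:
    - {"grip": 0.45, "offset": [0, 0, 0], "spin": 0}
    - {"grip": 0.6, "offset": [0, 0, 0], "spin": 0}
    - {"grip": 0.8, "offset": [0, 0, 0], "spin": 0}
    - {"grip": 1, "offset": [0, 0, 0], "spin": 0}
    - {"grip": 1, "offset": [0, 0, 0], "spin": 0}

```text
time_s: 13.6
tcp_pos: [0.5834, 0.0449, 0.1125]
ee_rot: [[0.228, -0.974, 0.0], [-0.974, -0.228, -0.0], [0.0, -0.0, -1.0]]
wrist_force: [-0.0, -0.3, 0.1]
gripper_width: 0.728
gripper_force: 0.0
```

Request:
apply_moves:
  plan:
    - {"grip": 1, "offset": [0, 0, 0], "spin": 0}
    - {"grip": 1, "offset": [0, 0, 0], "spin": 0}
    - {"grip": 1, "offset": [0, 0, -1], "spin": 0}
    - {"grip": 1, "offset": [0, 0, -3], "spin": 0}
    - {"grip": 1, "offset": [0, 0, -6], "spin": 0}

```text
time_s: 14.1
tcp_pos: [0.5823, 0.045, 0.1723]
ee_rot: [[0.228, -0.974, -0.003], [-0.974, -0.228, -0.001], [0.0, 0.004, -1.0]]
wrist_force: [-0.3, 0.5, 0.7]
gripper_width: 0.994
gripper_force: 0.0
```

Request:
apply_moves:
  plan:
    - {"grip": 1, "offset": [0, 0, -4], "spin": 0}
    - {"grip": 1, "offset": [2, 2, -6], "spin": 0.14}
    - {"grip": 1, "offset": [3, 5, -6], "spin": 0.28}
    - {"grip": 1, "offset": [3, 8, -6], "spin": 0.42}
    - {"grip": 1, "offset": [3, 10, -6], "spin": 0.56}

```text
time_s: 14.6
tcp_pos: [0.491, -0.0075, 0.2336]
ee_rot: [[-0.33, -0.944, 0.001], [-0.944, 0.33, 0.0], [-0.001, -0.001, -1.0]]
wrist_force: [-0.7, 0.1, 0.8]
gripper_width: 1.0
gripper_force: 0.0
```

```bash
python3 - <<'E'
from station import r
from h import *
np.set_printoptions(precision=4,suppress=True)
o=np.array([.583,.0453]);Y=np.array([-.225,.974]);X=np.array([.974,.225])
for n in("scene","top"):
    c=r.capture(n);np.savez(n+"1.npz",**c)
    P=cloud(c).reshape(-1,3);d=P[:,:2]-o;L=np.c_[d@X,d@Y,P[:,2]]
    hs=cv2.cvtColor(c["img"],cv2.COLOR_BGR2HSV).reshape(-1,3)
    k=(L[:,2]>.095)&(L[:,2]<.13)&(abs(L[:,0])<.03)&(L[:,1]>-.06)&(L[:,1]<.085)&(hs[:,1]>60)&(hs[:,0]>9)&(hs[:,0]<32)
    q=L[k]
    print(n,len(q))
    if len(q):
      print(q.min(0),q.max(0),np.percentile(q[:,2],97))
      for a in(-.05,-.03,-.01,.01,.03,.05): 
        w=q[(q[:,1]>=a)&(q[:,1]<a+.02)]
        if len(w)>4: print(a,np.percentile(w[:,0],[3,97]),w[:,0].mean(),np.percentile(w[:,2],95))
c=load("scene1.npz");cv2.imwrite("pics/p2.png",cv2.resize(c["img"][170:290,290:410],(600,600),interpolation=2))
s=r.sense();print(s["time_s"],s["tcp_pos"],s["joints"])
E
python3 go.py .487 .023 .22
```

```text
scene 232
[-0.0164 -0.0523  0.0956] [0.0246 0.0749 0.1293] 0.1256946956333034
-0.05 [-0.0062  0.0115] 0.001592324900774604 0.12489724106697946
-0.03 [-0.0125  0.0176] 0.004120954652695909 0.12483595252911506
-0.01 [-0.0111  0.0174] 0.005161722833113386 0.12463028784677395
0.01 [-0.0134  0.0184] 0.006555454410519849 0.12391345455898445
0.03 [-0.0139  0.0178] 0.0053786369088992024 0.1256579418844126
0.05 [-0.0038  0.0117] 0.004013050013976356 0.1196359389563964
top 0
14.7 [ 0.4906 -0.0075  0.2339] [ 18.1216   9.3799 -18.861   -0.0191 -61.7014 -37.1211]
14.7 [ 0.4906 -0.0075  0.2339] F [ 0.7297 -0.1412 -0.097 ] yaw_y 160.99140358853634 offset cm [-2.7656  1.3334  1.3866]
```

View pics/p2.png

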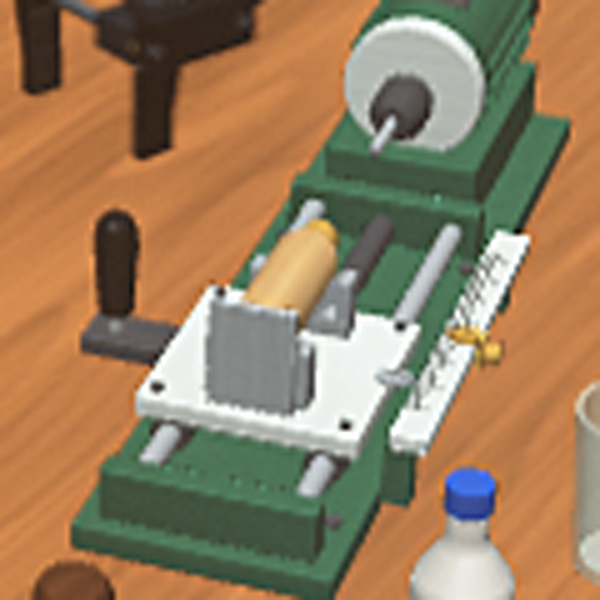

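The crop shows the handle lying in both blocks, with its butt at the stop plate at (255,300) and its ferrule at (322,235) towards the bit. Now for the grip.

Request:
apply_moves:
  plan:
    - {"grip": 1, "offset": [-0.7, 0.3, 0], "spin": 0.14}
    - {"grip": 1, "offset": [-1.4, 0.7, 0], "spin": 0.28}
    - {"grip": 1, "offset": [-2.1, 1.0, 0], "spin": 0.42}
    - {"grip": 1, "offset": [-2.8, 1.3, 0], "spin": 0.56}
    - {"grip": 1, "offset": [-2.8, 1.3, 0], "spin": 0.7}

```text
time_s: 15.2
tcp_pos: [0.4904, 0.0249, 0.2332]
ee_rot: [[-0.859, -0.512, 0.001], [-0.512, 0.859, 0.0], [-0.001, -0.001, -1.0]]
wrist_force: [0.2, -0.1, 0.3]
gripper_width: 1.002
gripper_force: 0.0
```

Request:
apply_moves:
  plan:
    - {"grip": 1, "offset": [0, 0, 0], "spin": 0.14}
    - {"grip": 1, "offset": [0, 0, 0], "spin": 0.28}
    - {"grip": 1, "offset": [0, 0, 0], "spin": 0.31}
    - {"grip": 1, "offset": [0, 0, 0], "spin": 0.31}

```text
time_s: 15.6
tcp_pos: [0.4903, 0.0242, 0.2331]
ee_rot: [[-0.973, -0.231, 0.001], [-0.231, 0.973, 0.0], [-0.001, -0.0, -1.0]]
wrist_force: [0.4, 0.2, -0.6]
gripper_width: 1.002
gripper_force: 0.0
```

```bash
python3 go.py .4856 .0228 .118
```

```text
15.6 [0.4903 0.0242 0.2331] F [ 0.4245  0.196  -0.553 ] yaw_y 103.3332235739469 offset cm [ 0.5034 -0.0289 11.5055]
```

Request:
apply_moves:
  plan:
    - {"grip": 1, "offset": [0.5, 0, 3], "spin": 0}
    - {"grip": 1, "offset": [0.5, 0, 6], "spin": 0}
    - {"grip": 1, "offset": [0.5, 0, 9], "spin": 0}
    - {"grip": 1, "offset": [0.5, 0, 10.8], "spin": 0}
    - {"grip": 0.8, "offset": [0.5, 0, 11.5], "spin": 0}

```text
time_s: 16.1
tcp_pos: [0.4841, 0.0226, 0.1159]
ee_rot: [[-0.973, -0.23, -0.003], [-0.23, 0.973, -0.001], [0.003, -0.0, -1.0]]
wrist_force: [0.6, -0.2, 1.1]
gripper_width: 0.965
gripper_force: 0.0
```

Request:
apply_moves:
  plan:
    - {"grip": 0, "offset": [0, 0, 0], "spin": 0}
    - {"grip": 0, "offset": [0, 0, 0], "spin": 0}
    - {"grip": 0, "offset": [0, 0, 0], "spin": 0}
    - {"grip": 0, "offset": [0, 0, 0], "spin": 0}
    - {"grip": 0, "offset": [0, 0, 0], "spin": 0}

```text
time_s: 16.6
tcp_pos: [0.485, 0.0229, 0.1183]
ee_rot: [[-0.973, -0.229, 0.001], [-0.229, 0.973, 0.0], [-0.001, 0.0, -1.0]]
wrist_force: [-0.7, -0.1, -0.2]
gripper_width: 0.539
gripper_force: 0.0
```

Request:
apply_moves:
  plan:
    - {"grip": 0, "offset": [0, 0, 0], "spin": 0}
    - {"grip": 0, "offset": [0, 0, 0], "spin": 0}
    - {"grip": 0, "offset": [0, 0, 0], "spin": 0}
    - {"grip": 0, "offset": [0, 0, 0], "spin": 0}
    - {"grip": 0, "offset": [0, 0, 0], "spin": 0}

```text
time_s: 17.1
tcp_pos: [0.4844, 0.0242, 0.1176]
ee_rot: [[-0.974, -0.229, 0.0], [-0.229, 0.973, 0.002], [-0.001, 0.002, -1.0]]
wrist_force: [-2.9, 6.8, 2.2]
gripper_width: 0.276
gripper_force: 29.9
```

```bash
python3 go.py .4856 .0228 .118; cat > pm.py <<'E'
from station import r
from h import *
import sys
np.set_printoptions(precision=4,suppress=True)
o=np.array([.583,.0453]);Y=np.array([-.225,.974]);X=np.array([.974,.225])
def local(P): d=P[...,:2]-o; return np.stack([d@X,d@Y,P[...,2]],-1)
# steel pointer between deck edge and rail; brass clip: compare along Y with the clip
for n in sys.argv[1:]:
    c=load(n+".npz") if n[-1].isdigit() else r.capture(n)
    hs=cv2.cvtColor(c["img"],cv2.COLOR_BGR2HSV);P=local(cloud(c))
    near=lambda x0,x1,z0,z1:(P[...,0]>x0)&(P[...,0]<x1)&(P[...,2]>z0)&(P[...,2]<z1)&(P[...,1]>-.05)&(P[...,1]<.13)
    b=(cv2.inRange(hs,(18,110,80),(35,255,255))>0)&near(.07,.13,.04,.1)
    p=near(.067,.0785,.05,.072)&(hs[...,1]<60)
    for nm,k in(("clip",b),("ptr",p)):
        v,u=np.nonzero(k);q=P[k]
        if len(u):print(n,nm,len(u),"px",u.mean(),v.mean(),"L mean",q.mean(0),q.min(0),q.max(0))
E
python3 pm.py scene1 top0 scene0
```

```text
17.1 [0.4844 0.0242 0.1176] F [-2.9186  6.8379  2.2046] yaw_y 103.21929971185313 offset cm [-0.0881 -0.163  -0.0357]
scene1 clip 41 px 385.0243902439024 238.53658536585365 L mean [0.1002 0.0589 0.0609] [0.0846 0.0541 0.0462] [0.1135 0.0706 0.0718]
scene1 ptr 21 px 371.4761904761905 245.38095238095238 L mean [0.0747 0.0059 0.0638] [ 0.0676 -0.0408  0.051 ] [0.0784 0.0993 0.0705]
top0 clip 33 px 267.45454545454544 187.0909090909091 L mean [0.0983 0.0596 0.065 ] [0.085  0.0542 0.0572] [0.1124 0.0649 0.0708]
top0 ptr 61 px 277.62295081967216 193.14754098360655 L mean [0.0765 0.0347 0.0592] [ 0.0676 -0.0487  0.0505] [0.0785 0.1292 0.0717]
scene0 clip 43 px 385.0 238.48837209302326 L mean [0.0999 0.0597 0.0605] [0.081  0.0537 0.0483] [0.1135 0.0697 0.0681]
scene0 ptr 23 px 372.8695652173913 243.3913043478261 L mean [0.075  0.0197 0.0623] [ 0.0678 -0.0321  0.0568] [0.0784 0.109  0.0681]
```

Request:
apply_moves:
  plan:
    - {"grip": 0, "offset": [0, 0.5, 0], "spin": 0}
    - {"grip": 0, "offset": [0, 1.1, 0], "spin": 0}
    - {"grip": 0, "offset": [0, 1.7, 0], "spin": 0}
    - {"grip": 0, "offset": [0, 2.3, 0], "spin": 0}
    - {"grip": 0, "offset": [0, 2.9, 0], "spin": 0}

```text
time_s: 17.6
tcp_pos: [0.4785, 0.0496, 0.1176]
ee_rot: [[-0.973, -0.229, 0.0], [-0.229, 0.973, -0.003], [0.0, -0.003, -1.0]]
wrist_force: [4.2, -9.1, -0.6]
gripper_width: 0.278
gripper_force: 30.0
```

Request:
apply_moves:
  plan:
    - {"grip": 0, "offset": [0, 0.6, 0], "spin": 0}
    - {"grip": 0, "offset": [0, 1.2, 0], "spin": 0}
    - {"grip": 0, "offset": [0, 1.8, 0], "spin": 0}
    - {"grip": 0, "offset": [0, 2.4, 0], "spin": 0}
    - {"grip": 0, "offset": [0, 2.7, 0], "spin": 0}

```text
time_s: 18.1
tcp_pos: [0.4724, 0.0756, 0.1176]
ee_rot: [[-0.973, -0.229, 0.0], [-0.229, 0.973, -0.003], [0.0, -0.004, -1.0]]
wrist_force: [6.3, -10.9, -2.0]
gripper_width: 0.278
gripper_force: 29.7
```

Request:
apply_moves:
  plan:
    - {"grip": 0, "offset": [0, 0, 0], "spin": 0}
    - {"grip": 0, "offset": [0, 0, 0], "spin": 0}
    - {"grip": 0, "offset": [0, 0, 0], "spin": 0}

```text
time_s: 18.4
tcp_pos: [0.4724, 0.0755, 0.1176]
ee_rot: [[-0.973, -0.229, 0.0], [-0.229, 0.973, -0.003], [0.0, -0.003, -1.0]]
wrist_force: [5.5, -9.8, -2.0]
gripper_width: 0.274
gripper_force: 29.7
```

```bash
python3 - <<'E'
from station import r
from h import *
np.set_printoptions(precision=4,suppress=True)
c=r.capture("top");np.savez("top2.npz",**c);d=r.capture("scene");np.savez("scene2.npz",**d)
s=r.sense();print(s["time_s"],s["tcp_pos"],s["wrist_force"],s["gripper_force"])
a=cv2.resize(c["img"][175:215,240:293],(530,400),interpolation=cv2.INTER_CUBIC)
b=cv2.resize(d["img"][215:255,360:413],(530,400),interpolation=cv2.INTER_CUBIC)
cv2.imwrite("pics/q.png",cv2.resize(np.hstack([a,b]),(800,302)))
E
```

```text
18.5 [0.4725 0.0755 0.1176] [ 5.0097 -8.7499 -0.9807] 29.97389405616559
```

View pics/q.png

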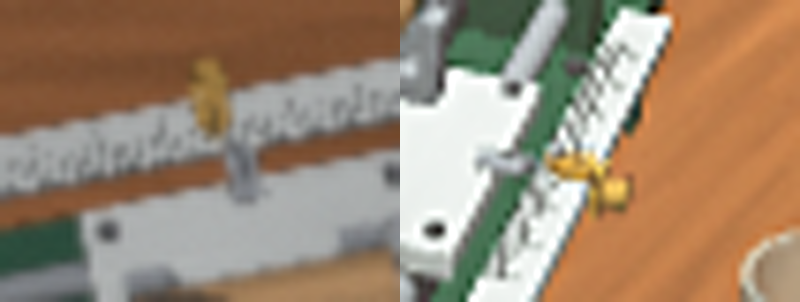

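The side-by-side crop shows the pointer tip at (235,140) and the clip's point at (218,135). The carriage is still about 5–6 mm short, and I'll measure the gap numerically.

```bash
cat > gap.py <<'E'
from h import *
import sys
np.set_printoptions(precision=4,suppress=True)
o=np.array([.583,.0453]);Y=np.array([-.225,.974]);X=np.array([.974,.225])
def run(c,tag,yr):
    # rectify the plane z=0.06 in machine axes, 0.5 mm a pixel
    xs=np.arange(.06,.13,.0005);ys=np.arange(-.03,.11,.0005);g=np.stack(np.meshgrid(xs,ys),-1)
    W=np.concatenate([o+g[...,:1]*X+g[...,1:]*Y,np.full(g.shape[:2]+(1,),.06)],-1)
    p=proj(c,W).reshape(g.shape).astype(np.float32);im=cv2.remap(c["img"],p,None,cv2.INTER_LINEAR)
    hs=cv2.cvtColor(im,cv2.COLOR_BGR2HSV).astype(float)
    st=(xs>.0705)&(xs<.0755);prof=hs[:,st,1].mean(1);k=(ys>yr-.012)&(ys<yr+.012)
    w=np.clip(np.median(prof)*.85-prof,0,None)*k
    br=(hs[...,0]>17)&(hs[...,0]<35)&(hs[...,1]>120)&(hs[...,2]>80)&(ys[:,None]>.04)&(ys[:,None]<.08)
    out=[(round(float(x),4),round(float(ys[br[:,i]].mean()),4),int(br[:,i].sum())) for i,x in enumerate(xs) if br[:,i].sum()>4 and i%6==0]
    print(tag,"ptr y",(w*ys).sum()/w.sum(),"clip (x,y,n)",out)
if __name__=="__main__":
    for a in sys.argv[1:]:
        f,y=a.split(":");
        if f in("top","scene"):
            from station import r; c=r.capture(f)
        else: c=load(f+".npz")
        run(c,f,float(y))
E
python3 gap.py top0:0 top2:.053 scene0:0 scene2:.053
```

```text
top0 ptr y 0.0008006275660611072 clip (x,y,n) [(0.087, 0.0598, 8), (0.09, 0.0608, 18), (0.093, 0.061, 19), (0.096, 0.0608, 20), (0.099, 0.0603, 20), (0.102, 0.0605, 23), (0.105, 0.0595, 23), (0.108, 0.0598, 18), (0.111, 0.0598, 14)]
top2 ptr y 0.05323678412351204 clip (x,y,n) [(0.087, 0.0598, 8), (0.09, 0.0608, 18), (0.093, 0.061, 19), (0.096, 0.0608, 20), (0.099, 0.0603, 20), (0.102, 0.0603, 24), (0.105, 0.0593, 22), (0.108, 0.0593, 16), (0.111, 0.0595, 13)]
scene0 ptr y 0.006735529649514422 clip (x,y,n) [(0.084, 0.0675, 21), (0.087, 0.0675, 27), (0.09, 0.0685, 37), (0.093, 0.0673, 30), (0.096, 0.0683, 32), (0.099, 0.0663, 24), (0.102, 0.0628, 54), (0.105, 0.0518, 48), (0.108, 0.0548, 38), (0.111, 0.055, 37), (0.114, 0.054, 37)]
scene2 ptr y 0.05905166680442794 clip (x,y,n) [(0.084, 0.0675, 21), (0.087, 0.0675, 27), (0.09, 0.0683, 36), (0.093, 0.0673, 30), (0.096, 0.0683, 32), (0.099, 0.0663, 24), (0.102, 0.0628, 54), (0.105, 0.0523, 50), (0.108, 0.0548, 38), (0.111, 0.0548, 38), (0.114, 0.0535, 35)]
```

Request:
apply_moves:
  plan:
    - {"grip": 0, "offset": [0, 0.3, 0], "spin": 0}
    - {"grip": 0, "offset": [0, 0.5, 0], "spin": 0}
    - {"grip": 0, "offset": [0, 0.5, 0], "spin": 0}
    - {"grip": 0, "offset": [0, 0.5, 0], "spin": 0}

```text
time_s: 18.9
tcp_pos: [0.4713, 0.0803, 0.1176]
ee_rot: [[-0.973, -0.229, 0.0], [-0.229, 0.973, -0.003], [0.0, -0.003, -1.0]]
wrist_force: [5.6, -9.9, -2.2]
gripper_width: 0.28
gripper_force: 29.7
```

```bash
python3 gap.py top:.058 scene:.058;python3 go.py .47 .08 .118
```

```text
top ptr y 0.057967590784849754 clip (x,y,n) [(0.087, 0.06, 9), (0.09, 0.0605, 17), (0.093, 0.061, 19), (0.096, 0.0608, 20), (0.099, 0.0603, 20), (0.102, 0.06, 23), (0.105, 0.0593, 22), (0.108, 0.0598, 16), (0.111, 0.0597, 12)]
scene ptr y 0.06402792678254214 clip (x,y,n) [(0.084, 0.0675, 21), (0.087, 0.0675, 27), (0.09, 0.0685, 37), (0.093, 0.0673, 30), (0.096, 0.0683, 32), (0.099, 0.0663, 24), (0.102, 0.0628, 54), (0.105, 0.0523, 50), (0.108, 0.0548, 38), (0.111, 0.055, 39), (0.114, 0.0535, 35)]
19.0 [0.4713 0.0803 0.1176] F [ 6.3438 -9.5282 -0.6124] yaw_y 103.246817489693 offset cm [ 0.1369  0.0057 -0.0355]
```

Request:
apply_moves:
  plan:
    - {"grip": 0, "offset": [0, 0.2, 0], "spin": 0}
    - {"grip": 0, "offset": [0, 0.22, 0], "spin": 0}
    - {"grip": 0, "offset": [0, 0.22, 0], "spin": 0}
    - {"grip": 0, "offset": [0, 0.22, 0], "spin": 0}
    - {"grip": 0, "offset": [0, 0.22, 0], "spin": 0}

```text
time_s: 19.5
tcp_pos: [0.4709, 0.0822, 0.1176]
ee_rot: [[-0.973, -0.229, 0.0], [-0.229, 0.973, -0.004], [0.0, -0.004, -1.0]]
wrist_force: [6.4, -11.4, -1.9]
gripper_width: 0.28
gripper_force: 29.7
```

```bash
python3 gap.py top:.06 scene:.06;python3 - <<'E'
from station import r
from h import *
np.set_printoptions(precision=4,suppress=True)
o=np.array([.583,.0453]);Y=np.array([-.225,.974]);X=np.array([.974,.225])
c=r.capture("scene");P=cloud(c).reshape(-1,3);d=P[:,:2]-o;L=np.c_[d@X,d@Y-.059,P[:,2]]
hs=cv2.cvtColor(c["img"],cv2.COLOR_BGR2HSV).reshape(-1,3)
q=L[(L[:,2]>.095)&(L[:,2]<.13)&(abs(L[:,0])<.03)&(L[:,1]>-.06)&(L[:,1]<.085)&(hs[:,1]>60)&(hs[:,0]>9)&(hs[:,0]<32)]
print(len(q),q.min(0),q.max(0))
for a in(-.05,-.03,-.01,.01,.03,.05):
    w=q[(q[:,1]>=a)&(q[:,1]<a+.02)]
    if len(w)>4: print(a,np.percentile(w[:,0],[3,97]),np.percentile(w[:,2],95))
s=r.sense();print(s["time_s"],s["wrist_force"],s["gripper_force"])
E
```

```text
top ptr y 0.060036080912421894 clip (x,y,n) [(0.087, 0.0595, 7), (0.09, 0.0608, 18), (0.093, 0.061, 19), (0.096, 0.0608, 20), (0.099, 0.0603, 20), (0.102, 0.0603, 24), (0.105, 0.0593, 22), (0.108, 0.0598, 16), (0.111, 0.0608, 10)]
scene ptr y 0.06602836225035366 clip (x,y,n) [(0.084, 0.0675, 21), (0.087, 0.0675, 27), (0.09, 0.0683, 36), (0.093, 0.0673, 30), (0.096, 0.0683, 32), (0.099, 0.0663, 24), (0.102, 0.0628, 54), (0.105, 0.0518, 48), (0.108, 0.055, 37), (0.111, 0.055, 37), (0.114, 0.0535, 35)]
215 [-0.0169 -0.0477  0.0952] [0.0193 0.0745 0.1295]
-0.05 [-0.011   0.0137] 0.12793574847026537
-0.03 [-0.0126  0.0183] 0.12360740650360869
-0.01 [-0.0128  0.0187] 0.12394433254665216
0.01 [-0.0129  0.0178] 0.12519643347657963
0.03 [-0.0141  0.0175] 0.12538979553729812
0.05 [-0.0113  0.0089] 0.11693683377361395
19.65 [  5.1668 -11.2454  -0.9241] 29.971486691501923
```

The pointer is within 1–2 mm of the clip in both views, and the handle is still seated.

```bash
python3 -c "
from station import r
print(r.finish_job())"
```

```text
the job is handed in; nothing more can be done
None
```

The file handle lies in both V-blocks, ferrule towards the bit and butt at the back stop, and the arm is still gripping the carriage with its pointer measured within about 1–2 mm of the index clip; the job is handed in, but no verdict was returned.

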